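# Set the tin roller: tin to the stop, gear lever to the blue slot

### The job

Get the tin roller ready to run. Push the paint tin lying on the rollers along until its end touches the white stop disc, and push the gear lever through its H-shaped gate fully home into the slot with the blue marker. Do it all by pushing gently with the fingertips or the outside of the fingers: never pinch or force the lever, never lift the tin out of the rollers, and leave everything else on the table where it is.

Things in the scene. Friction and masses are not known exactly. Their poses are not given: they have to be found in the camera images.
- roller: tin roller, a fixed bench machine that keeps paint tins turning: dark base plate 220 x 520 x 30 mm, two rubber rollers, gear case with a motor on its end. Origin: centre of the base's underside, on the table. Its y axis runs along the rollers towards the gear case, x across them, away from the robot; it stands turned by up to 0.25 rad. Only the lever moves: the rollers do not turn.
- bed (a point): middle of the groove between the rollers, on the roller axes, 70 mm above the table, at y = -82 mm in the machine's frame. Black rollers, 40 mm diameter, 290 mm long, run along y at 30 mm either side (tops at 90 mm). At their outer end, 153 to 167 mm from here in -y, stands a bearing plate 140 mm wide and 95 mm high.
- case_top (a point): centre of the top of the grey-green gear case, 142 mm above the table; the case is 200 mm (x) by 180 mm (y). The motor (112 mm diameter, finned, with a small box on top, 173 mm high) stands out 144 mm past the case in +y.
- tin: closed steel paint tin, ochre band, 66 mm diameter, 125 mm long, 0.3 to 0.65 kg, lying loose in the groove on the rollers; origin at its centre, y axis along its length, parallel to the rollers, 114 mm above the table. It starts 35 to 100 mm short of the stop disc. Pushed on its outer end (away from the gear case) it slides with 2 to 7 N. Home: its centre 62.5 mm from the stop's face.
- stop_face (a point): centre of the face of the round white stop disc (60 mm diameter) on the gear case's side at the rollers' end, 114 mm above the table; the face looks to the machine's -y. The tin's end must touch it.
- gate_centre (a point): centre of the H-gate, a steel plate 120 mm (x) by 92 mm (y) on the gear case, its top 153 mm above the table; the point lies 150 mm up. The cut-out is an H: two legs along the machine's x, 18 mm either side of the centre in y, joined in the middle by a cross channel along y. Channels are 16 mm wide; each leg runs 32 mm each way from the middle. The four leg ends are the gear slots.
- knob (a point): centre of the black ball knob (38 mm diameter) of the gear lever, 230 mm above the table when upright, 185 mm above the lever's pivot. From the gate centre it reaches about 46 mm along x at a leg's end and 28 to 35 mm along y in a leg, sinking up to 9 mm. The lever starts anywhere along the leg on the motor's side (+y), stays where it is left, and moves with 2 to 5 N at the ball.
- stem (a point): point of the lever's 12 mm steel stem at the gate plate's height, 105 mm from the pivot; the stem shows 60 mm between plate and ball. At a slot's end it stands 26 mm from the gate centre along x and 16 to 20 mm along y, 21 to 22 mm from that slot's marker. The gate is solid steel: where the lever will not go with 15 N it is up against the gate, and 35 N counts as forcing it.
- gear_shift (a joint): tilt of the lever along the legs, rad; 0 in the cross channel, positive to +x of the machine (away from the robot), about +0.245 or -0.245 at a slot's end.
- gear_cross (a joint): tilt of the lever across, rad; about +0.17 in the leg on the motor's side (+y), -0.17 in the leg on the tin's side (-y), passing 0 only in the cross channel.
- marker_blue: round, flat blue marker, 18 mm across and 4 mm thick, stuck on the gate plate just past the closed end of one slot; origin at the centre of its underside, its x and y axes parallel to the roller machine's. It marks the wanted slot, one of the two ends of the leg on the tin's side (-y); it lies 47 mm from the gate centre along x and 22 mm along y.
- marker_yellow: round, flat yellow marker, 18 mm across and 4 mm thick, stuck on the gate plate just past the closed end of one slot; origin at the centre of its underside, its x and y axes parallel to the roller machine's. At the other end of the blue marker's leg.
- marker_red: round, flat red marker, 18 mm across and 4 mm thick, stuck on the gate plate just past the closed end of one slot; origin at the centre of its underside, its x and y axes parallel to the roller machine's. At an end of the leg on the motor's side.
- marker_white: round, flat white marker, 18 mm across and 4 mm thick, stuck on the gate plate just past the closed end of one slot; origin at the centre of its underside, its x and y axes parallel to the roller machine's. At the other end of the red marker's leg.
- spare_tin: bystander: tin like the other, with a dark red band, standing upright on the table in front of the motor; origin at its underside.
- cup: bystander: clear plastic cup, 72 mm diameter at the rim, 90 mm high, with grey paint, behind the rollers; origin at its underside.
- jar: bystander: amber glass jar, 64 mm diameter, 85 mm high, on the table in front of the rollers; origin at its underside.
- brush: bystander: paint brush, 200 mm long and 20 mm high, lying on the table behind the gear case.
- tape: bystander: roll of masking tape, 100 mm diameter, 24 mm high, lying flat behind the motor.
- spray_gun: bystander: metal spray gun with a steel cup, about 170 x 210 mm, 72 mm high, lying on its side beyond the rollers' outer end.

How it is judged:
At the end, for the whole second after the job is handed in: The tin lies in the groove of the rollers, at rest, its end within 5 mm of the stop disc; the lever stands at rest in the blue marker's slot, its stem (at the gate plate) within about 8 mm of the slot's end (y of tin in the frame of roller between -0.0045 and 0.004 m and x of tin in the frame of roller between -0.006 and 0.006 m and z of tin in the frame of roller below 0.119 m and linear speed of tin below 0.01 m/s and horizontal distance between stem and marker_blue below 0.03 m and velocity of joint gear_shift between -0.05 and 0.05 rad/s and velocity of joint gear_cross between -0.05 and 0.05 rad/s); the robot touches nothing.
It fails at once if the tin is lifted or tipped out of the rollers' groove (12 mm up, or its axis 0.2 rad off level) (z of tin in the frame of roller above 0.126 m or z of tin in the frame of roller below 0.1 m or angle between tin's own y axis and vertical below 1.37 rad or angle between tin's own y axis and vertical above 1.77 rad).
It fails at once if the lever is pinched or forced (over 35 N between fingers and lever) (contact force between the fingers and gear_shift above 35 N).
It fails at once if a bystander is moved by more than 15 mm (distance of any of spare_tin, cup, jar, brush, tape, spray_gun from where it was at the start of the episode above 0.015 m).
It also fails if it takes over 54 s, if anything falls off the work surface, if the arm or the gripper's body presses on something with over 40 N, if the wrist force passes 120 N, or if a joint passes its speed limit or range.

### The arm

A 6-joint arm with a two-finger parallel gripper is mounted at the origin on the work surface. World frame = base frame: x ahead of the robot, y to its left, z up, the work surface at z = 0. Lengths are in m, angles in rad, forces in N, time in s.
With the tool pointing down it reaches from about 0.375 to 0.975 m from the base axis. Payload 3.8 kg.
Tool frame: the origin (TCP) lies at the very end of the fingers, on their centre line; the grasp point (between the pads) lies 19 mm behind it (bot.grasp_offset is the distance from the TCP to the grasp point, in m); z points along the fingers, y is the direction in which the jaws open and shut (so a half turn about z gives the same grasp; the last joint's range is limited). The gripper opens to 85 mm and grips with 20 to 120 N. Pads are 22 mm wide; open, the fingers measure 114 mm over their backs; the gripper's body (76 mm by 85 mm) begins 54 mm behind the grasp point. The pads swing forward as they close: fully open they stand 13 mm farther back than shut.
Start: joints at [1.221, 0.264, 1.604, -0, 1.274, -0.037], TCP at [0.208, 0.642, 0.231] pointing down, gripper open.
Joint ranges: [-2.63, 2.63], [-0.94, 2.18], [0.31, 2.57], [-1.31, 4.45], [0, 2.66], [-2.55, 2.55]. Speed limits (rad/s): [2.57, 2.57, 3.14, 3.14, 3.14, 3.14].

### API

Orientations are given as a rotation vector (axis times angle).
In Python, from plant import bot, capture, masks_of gives the robot as it stands.
- The arm moves only by the tool carry_out, never from a script. Its arguments are lists of equal length, an entry for each row: "jaw": the finger opening in mm, from 0 to 85.4; "delta_pos": the shift along the tool's x, y, z scaled (see below), a list of three; "twist": the turn, a rotation vector about the tool's x, y, z scaled (see below), a list of three. In form: {"jaw": [jaw, ...], "delta_pos": [[tx, ty, tz], ...], "twist": [[wx, wy, wz], ...]}. A call has exactly 5 rows; each row is the pose to reach, as a shift and turn from the pose measured when the call began, along the tool's axes at that moment; what a row does not reach only later rows make up. The controller multiplies each number of a shift by 0.25 m and each number of a turn by pi/2 rad. A row lasts 1/12 s, in which the tool goes at most 41.7 mm and 7.16 degrees, less where a joint would pass 70% of its speed; a pose out of reach is approached as far as the arm can. A call with a number of a shift or a turn outside -1 to 1 is refused whole. A call with a gripper value outside its range is refused whole. The fingers move at their own pace and stop on an object; "force" is the grip in N (left out, the last holds). Time passes only in rows, so rows that repeat a pose let the fingers close, or fill a call up. It gives the time, the measured TCP pose, the force and the opening at its end, in the units of the state.
- bot.sense(): the state, without advancing time (a new reading comes with each control period).
- capture(name): name is "scene" or "top" or "wrist"; returns a dict with "image" (384x512x3 uint8, red, green, blue), "fx", "fy", "cx", "cy" (pixels), "T" (4x4, takes a point from camera to world coordinates). Camera axes: x right, y down, z forward; pixel columns grow to the right and rows downward; lengths in m; the calibration is good to about 2 mm. The wrist camera is an equidistant fisheye: a pixel r from the principal point sees the ray r / f radians off the axis. A picture is of the moment at which its call begins. There is no depth.
- bot.close_job(): hands the job in, once; it reports no verdict.
Trained networks look in a picture, given as the dict that the camera call returned (one of the last four; its "shot" number tells which), for a name from the list of things; names that differ only in an ending like _2 or _b are one class to them, and where a whole thing is asked for, a point or a joint stands for the part that bears it (a point fixed in the world has none). Each returns a list of dicts, best first, with "conf" (0 to 1); they miss things now and then, are a little off and sometimes report something else, mostly with a low value. They report only what shows in the picture. A call takes as long as a camera call.
- masks_of(picture, query): "mask" (384x512 bool, what is visible of it) and "position" ([row, column] in pixels, amid what is visible of it).
The state is a dict: "t": time; "joint_pos": joint angles; "joint_vel": joint speeds; "effort": joint torques, N m; "eef_pos": TCP position; "tool_rot": TCP orientation; "wrist_force": force on the tool from outside, world axes, zero at the start; "wrist_torque": the same for the moment, N m; "opening": opening from 0.0 (shut) to 1.0 (fully open).
Only numpy, scipy, OpenCV 4.12 (cv2) and the standard library are available. Lean on these libraries where they do the work, as an engineer would, in place of code of your own. Each camera call takes 0.05 s, during which the arm holds its last target.

## Working session

There is one attempt and no reset: what is moved stays moved. The work goes in short steps, Python scripts to look and compute and a tool call to move; the robot and the scene stay as the last step left them, time stands still between calls to the robot, and variables do not carry over. Pictures are saved under pics/ and viewed, and the job is handed in when it is done.

Besides the shell and the picture viewer there is one more tool, called after "Call:" by a JSON object that holds its "op" and its "data". carry_out: Moves the arm, as the interface text tells. Its arguments: {"type":"object","properties":{"jaw":{"type":"array","items":{"type":"number"}},"delta_pos":{"type":"array","items":{"type":"array","items":{"type":"number","minimum":-1,"maximum":1}}},"twist":{"type":"array","items":{"type":"array","items":{"type":"number","minimum":-1,"maximum":1}}},"force":{"type":"number"}},"required":["jaw","delta_pos","twist"]}

```bash
ls; mkdir -p pics; cat > h.py <<'E'
import numpy as np, cv2
from plant import bot, capture, masks_of
from scipy.spatial.transform import Rotation as R
def save(p,n,crop=None,scale=1):
    im=p["image"][:,:,::-1]
    if crop: r0,r1,c0,c1=crop; im=im[r0:r1,c0:c1]
    im=cv2.resize(im,None,fx=scale,fy=scale,interpolation=cv2.INTER_CUBIC)
    cv2.imwrite("pics/"+n+".png",im)
def ray(p,rc):
    x=(rc[1]-p["cx"])/p["fx"]; y=(rc[0]-p["cy"])/p["fy"]
    T=np.array(p["T"]); d=T[:3,:3]@np.array([x,y,1]); return T[:3,3],d
def atz(p,rc,z):
    o,d=ray(p,rc); return o+d*(z-o[2])/d[2]
def proj(p,X):
    T=np.array(p["T"]); c=T[:3,:3].T@(np.array(X)-T[:3,3]); return [p["cy"]+p["fy"]*c[1]/c[2], p["cx"]+p["fx"]*c[0]/c[2]]
def tri(p1,a,p2,b):
    o1,d1=ray(p1,a);o2,d2=ray(p2,b);d1/=np.linalg.norm(d1);d2/=np.linalg.norm(d2)
    A=np.stack([d1,-d2],1);s=np.linalg.lstsq(A,o2-o1,rcond=None)[0]
    q1=o1+d1*s[0];q2=o2+d2*s[1];return (q1+q2)/2,np.linalg.norm(q1-q2)
E
python3 - <<'E'
from h import *
s=capture("scene");t=capture("top")
save(s,"s0",None,1.5);save(t,"t0",None,1.5)
print(bot.sense()); print(t["T"],s["T"],t["fx"])
zs=dict(marker_blue=.157,marker_yellow=.157,marker_red=.157,marker_white=.157,knob=.228,tin=.114,case_top=.142,stop_face=.114,jar=.05,spare_tin=.06,cup=.05)
for k,z in zs.items():
    for n,p in (("s",s),("t",t)):
        m=masks_of(p,k)
        if m: print(k,n,round(m[0]["conf"],2),np.round(m[0]["position"],1),m[0]["mask"].sum(),np.round(atz(p,m[0]["position"],z),4))
E
```

```text
pics
{'t': 0.1, 'joint_pos': array([ 1.22107655e+00,  2.64689130e-01,  1.60527433e+00, -7.31464013e-07,
        1.27369638e+00, -3.69145486e-02]), 'joint_vel': array([-1.98969116e-05, -2.60633364e-03, -2.42340798e-03,  1.42768288e-03,
        1.18858287e-03, -6.18560497e-04]), 'effort': array([-5.32576796e-04, -5.16703534e+01, -3.68593633e+01, -8.99311431e-05,
        6.30950250e-03, -1.20989800e-06]), 'eef_pos': array([0.20749629, 0.64160499, 0.23005898]), 'tool_rot': array([-0.48929018, -3.10285329,  0.00318645]), 'wrist_force': array([-0.77628934,  0.08702748, -0.40816198]), 'wrist_torque': array([ 0.0006612 , -0.02703559,  0.00328221]), 'opening': 1.0023311124868333}
[[-0.02177563 -0.98660615  0.16166051  0.32062977]
 [-0.99974293  0.02251032  0.00271427 -0.02748772]
 [-0.00631695 -0.16155985 -0.9868427   1.45543461]
 [ 0.          0.          0.          1.        ]] [[-8.01196393e-01  5.03579420e-01 -3.23252389e-01  9.62178440e-01]
 [ 5.98400441e-01  6.73228621e-01 -4.34373268e-01  5.15141037e-01]
 [-1.11867799e-03 -5.41452668e-01 -8.40730490e-01  1.21897877e+00]
 [ 0.00000000e
[... 162 characters left out ...]
8] 264 [ 0.3958 -0.1085  0.157 ]
knob s 0.62 [218.2 305.1] 150 [0.5253 0.1726 0.228 ]
knob t 0.47 [195.7 176.2] 144 [0.5251 0.1876 0.228 ]
tin s 0.58 [184.  262.7] 609 [ 0.5077 -0.0754  0.114 ]
tin t 0.66 [206.7 276.5] 1048 [ 0.5062 -0.0756  0.114 ]
case_top s 0.94 [226.2 287.1] 8148 [0.5574 0.1295 0.142 ]
case_top t 0.82 [211.3 233.9] 14235 [0.4922 0.0432 0.142 ]
stop_face s 0.97 [225.  287.8] 8419 [0.5419 0.1173 0.114 ]
jar s 0.74 [156.6 276.2] 301 [ 0.351  -0.1872  0.05  ]
jar t 0.9 [264.1 309.8] 414 [ 0.3452 -0.1695  0.05  ]
spare_tin t 0.7 [249.8 125. ] 663 [0.3977 0.3645 0.06  ]
cup s 0.8 [196.7 217.2] 373 [ 0.6609 -0.1687  0.05  ]
cup t 0.96 [153.7 301.8] 507 [ 0.6741 -0.1584  0.05  ]
```

View pics/s0.png

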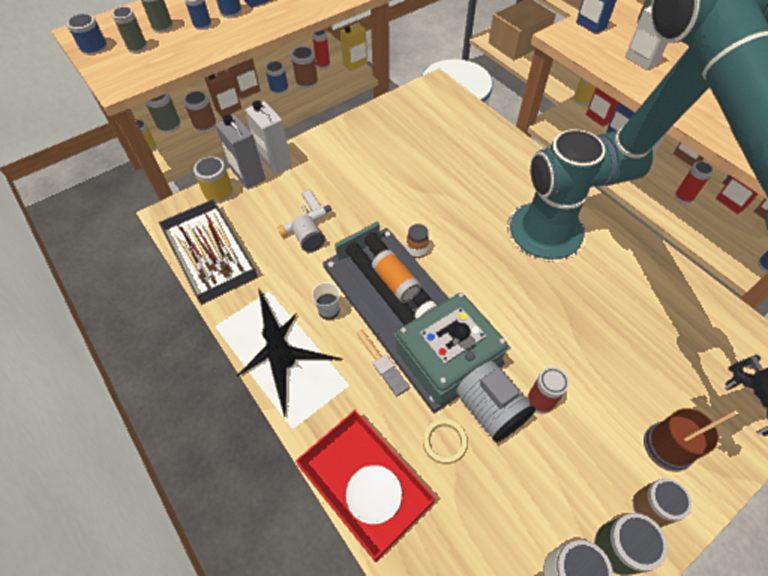

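View pics/t0.png

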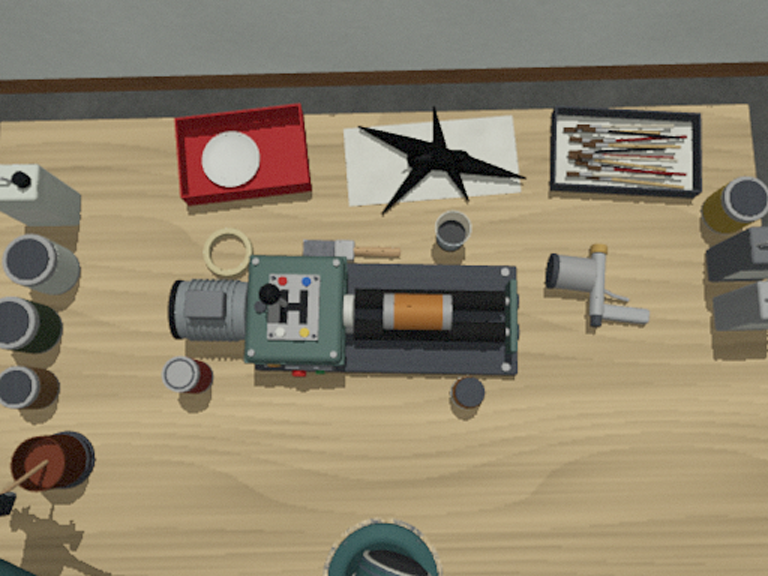

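```bash
python3 - <<'E'
from h import *
s=capture("scene");t=capture("top")
save(t,"t1",(140,280,130,330),4);save(s,"s1",(150,290,220,400),4)
E
```

```text
(no output)
```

View pics/t1.png

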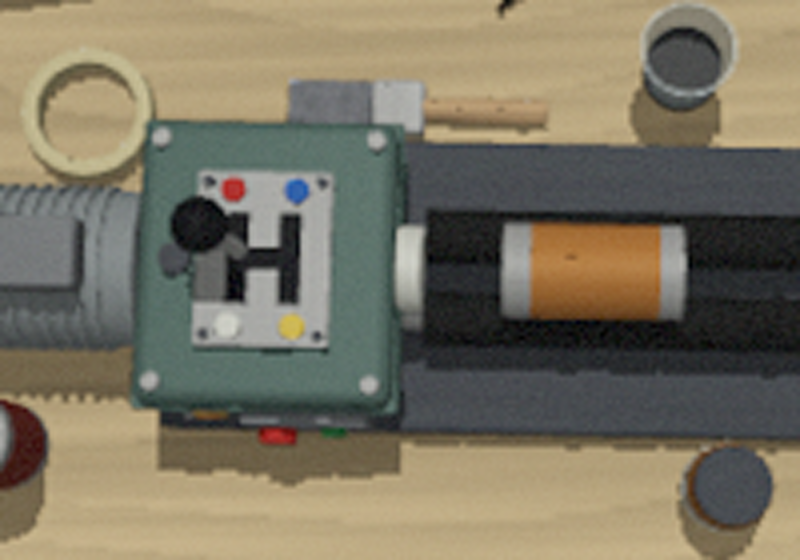

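View pics/s1.png

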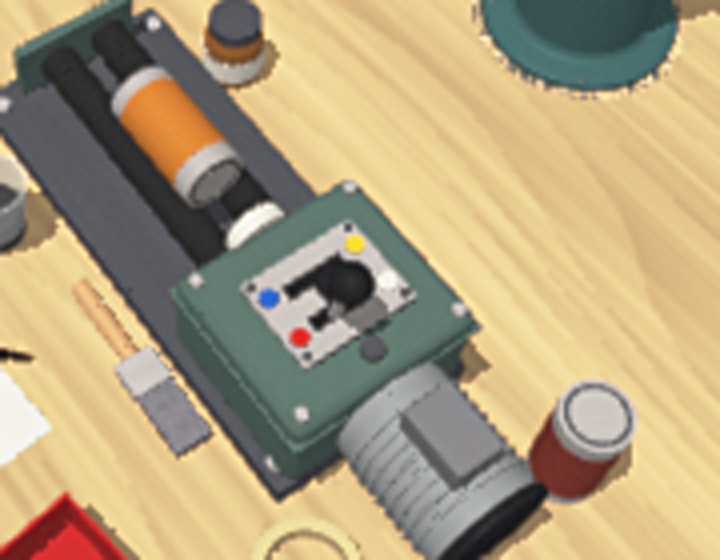

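```bash
python3 - <<'E'
from h import *
s=capture("scene");t=capture("top")
def un(rc,r0,c0,k=4): return [(rc[1]+.5)/k-.5+r0,(rc[0]+.5)/k-.5+c0]
tp=dict(blue=(297,190),red=(233,190),white=(227,325),yellow=(291,327))
sp=dict(blue=(268,298),red=(300,337),yellow=(355,243),white=(388,280))
P={}
for k in tp:
    a=atz(t,un(tp[k],140,130),.157);b=atz(s,un(sp[k],150,220),.157)
    x,e=tri(t,un(tp[k],140,130),s,un(sp[k],150,220)); P[k]=(a+b)/2
    print(k,a[:2],b[:2],x,e)
M=dict(blue=(.047,-.022),yellow=(-.047,-.022),red=(.047,.022),white=(-.047,.022))
K=list(M); A=np.array([M[k] for k in K]);B=np.array([P[k][:2] for k in K])
c=B.mean(0);H=A.T@(B-c);th=np.arctan2(H[0,1]-H[1,0],H[0,0]+H[1,1]);print("gate",c,th)
Rm=np.array([[np.cos(th),-np.sin(th)],[np.sin(th),np.cos(th)]])
print((B-c)@Rm*1000)
# case screws (z .142), yaw check
sc=[(161,137),(376,139),(369,384),(148,380)]
Q=[atz(t,un(q,140,130),.144)[:2] for q in sc]; print(np.array(Q), np.mean(Q,0))
for a,b in((1,0),(2,3),):
    d=Q[b]-Q[a];print("yaw y",np.arctan2(-d[0],d[1]))
for a,b in((2,1),(3,0)):
    d=Q[b]-Q[a];print("yaw x",np.arctan2(d[1],d[0]))
# tin ends at top edge (z .147) in top view
for q in [(502,272),(686,272),(594,272)]:
    X=atz(t,un(q,140,130),.135); print("tin",X,(X[:2]-c)@Rm)
x,e=tri(t,un((200,223),140,130),s,un((351,283),150,220));print("knob",x,e,(x[:2]-c)@Rm)
E
```

```text
blue [0.55911184 0.12402057] [0.55931405 0.12776236] [0.55886146 0.12545069 0.15352726] 0.0027111140054163906
red [0.56012097 0.16803984] [0.56100824 0.17219288] [0.56012239 0.16972217 0.15243864] 0.0026048721396733227
white [0.46695842 0.17195364] [0.46600644 0.17592193] [0.46608058 0.17375867 0.15458961] 0.0036725886661462155
yellow [0.46461536 0.12843932] [0.46463827 0.13142697] [0.46417403 0.12962883 0.154428  ] 0.0022827730664174415
gate [0.5127217  0.14996969] -0.04069800791810455
[[ 47.4324151  -22.16670599]
 [-47.23983588 -21.97677908]
 [ 46.98358998  22.07656253]
 [-47.17616921  22.06692255]]
[[0.6012551  0.22033291]
 [0.59636539 0.07031311]
 [0.42576939 0.07684304]
 [0.43186744 0.22789412]] [0.51381433 0.1488458 ]
yaw y -0.032582181299352996
yaw y -0.040348863755694325
yaw x -0.03825850647542481
yaw x -0.04460884556496319
tin [ 0.50208761 -0.01546664  0.135     ] [-0.00389421 -0.16573201]
tin [ 0.4991994  -0.14299121  0.135     ] [-0.00159147 -0.29326849]
tin [ 0.50064307 -0.07924838  0.135     ] [-0.00274249 -0.22951971]
knob [0.52491158 0.18063818 0.22566996] 0.003963724381510227 [0.01093199 0.03113906]
```

```bash
cat >> h.py <<'E'
C=np.array([0.5127,0.1500]);TH=-0.0405
X=np.array([np.cos(TH),np.sin(TH)]);Y=np.array([-np.sin(TH),np.cos(TH)])
def g2w(x,y): return C+x*X+y*Y
def w2g(p): d=np.array(p)[:2]-C; return np.array([d@X,d@Y])
def st():
    s=bot.sense();print("t",round(s["t"],2),"gate",np.round(w2g(s["eef_pos"]),4),"w",np.round(s["eef_pos"],4),"F",np.round(s["wrist_force"],1),"op",round(s["opening"],2));return s
def plan(pts,ydir=None):
    """pts list of (gx,gy,z) ; prints scaled tool delta from the present pose"""
    s=st();Rt=R.from_rotvec(s["tool_rot"]);M=Rt.as_matrix()
    z=-1
    yy=np.array([*Y,0]) if ydir is None else np.array([*ydir,0.])
    zz=np.array([0,0,-1.]);G=np.stack([np.cross(yy,zz),yy,zz],1)
    tw=(Rt.inv()*R.from_matrix(G)).as_rotvec()/(np.pi/2)
    print("twist",np.round(tw,3))
    for p in pts:
        w=np.array([*g2w(p[0],p[1]),p[2]]);d=(M.T@(w-s["eef_pos"]))/.25
        print(p,"->",np.round(d,3),"dist mm",round(np.linalg.norm(d)*250))
E
python3 - <<'E'
from h import *
plan([(0.02,.28,.25),(.075,.15,.215),(.065,.031,.215)])
E
```

```text
t 1.4 gate [-0.3247  0.4795] w [0.2077 0.6422 0.2313] F [-0.2  0.4  0.2] op 1.0
twist [-0.    -0.    -0.173]
(0.02, 0.28, 0.25) -> [-1.543 -0.398 -0.075] dist mm 399
(0.075, 0.15, 0.215) -> [-1.894 -0.839  0.065] dist mm 518
(0.065, 0.031, 0.215) -> [-1.984 -1.309  0.065] dist mm 594
```

Call:
{"op": "carry_out", "data": {"jaw": [0,0,0,0,0], "delta_pos": [[-0.16,-0.04,-0.02],[-0.32,-0.08,-0.04],[-0.48,-0.12,-0.06],[-0.64,-0.16,-0.08],[-0.8,-0.2,-0.08]], "twist": [[0,0,-0.05],[0,0,-0.1],[0,0,-0.15],[0,0,-0.173],[0,0,-0.173]]}}

```text
t: 1.82
eef_pos: [0.3842, 0.5326, 0.2529]
tool_rot: [0.061, 3.139, 0.003]
wrist_force: [0.3, 0.5, 0.2]
opening: 0.298
```

```bash
python3 - <<'E'
from h import *
plan([(0.04,.28,.25),(.075,.15,.215),(.065,.031,.215)])
E
```

```text
t 1.82 gate [-0.1438  0.3771] w [0.3842 0.5326 0.2529] F [0.3 0.5 0.2] op 0.3
twist [0.001 0.001 0.001]
(0.04, 0.28, 0.25) -> [-0.735 -0.39   0.012] dist mm 208
(0.075, 0.15, 0.215) -> [-0.873 -0.91   0.151] dist mm 318
(0.065, 0.031, 0.215) -> [-0.833 -1.386  0.15 ] dist mm 406
```

Call:
{"op": "carry_out", "data": {"jaw": [0,0,0,0,0], "delta_pos": [[-0.15,-0.07,0.0],[-0.3,-0.14,0.01],[-0.45,-0.22,0.01],[-0.6,-0.3,0.01],[-0.75,-0.38,0.01]], "twist": [[0,0,0],[0,0,0],[0,0,0],[0,0,0],[0,0,0]]}}

```text
t: 2.23
eef_pos: [0.5664, 0.431, 0.2506]
tool_rot: [0.061, 3.139, 0.003]
wrist_force: [0.6, 0.4, 0.9]
opening: -0.0
```

```bash
python3 - <<'E'
from h import *
plan([(.075,.15,.215),(.065,.031,.215)])
E
```

```text
t 2.23 gate [0.0422 0.283 ] w [0.5664 0.431  0.2506] F [0.6 0.4 0.9] op -0.0
twist [0.001 0.001 0.001]
(0.075, 0.15, 0.215) -> [-0.13  -0.532  0.141] dist mm 141
(0.065, 0.031, 0.215) -> [-0.089 -1.008  0.14 ] dist mm 255
```

Call:
{"op": "carry_out", "data": {"jaw": [0,0,0,0,0], "delta_pos": [[-0.04,-0.15,0.04],[-0.08,-0.3,0.08],[-0.13,-0.45,0.13],[-0.13,-0.6,0.14],[-0.13,-0.75,0.14]], "twist": [[0,0,0],[0,0,0],[0,0,0],[0,0,0],[0,0,0]]}}

```text
t: 2.65
eef_pos: [0.5911, 0.2401, 0.2132]
tool_rot: [-0.062, -3.14, -0.002]
wrist_force: [0.1, -0.5, 0.8]
opening: -0.002
```

```bash
python3 - <<'E'
from h import *
plan([(.055,.031,.215),(.035,.031,.215),(.03,.031,.215)])
E
```

```text
t 2.65 gate [0.0747 0.0932] w [0.5911 0.2401 0.2132] F [ 0.1 -0.5  0.8] op -0.0
twist [ 0.001 -0.001  0.001]
(0.055, 0.031, 0.215) -> [ 0.079 -0.249 -0.007] dist mm 65
(0.035, 0.031, 0.215) -> [ 0.159 -0.249 -0.007] dist mm 74
(0.03, 0.031, 0.215) -> [ 0.179 -0.249 -0.007] dist mm 77
```

Call:
{"op": "carry_out", "data": {"jaw": [0,0,0,0,0], "delta_pos": [[0,-0.13,0],[0.03,-0.25,0],[0.08,-0.25,0],[0.11,-0.25,0],[0.14,-0.25,0]], "twist": [[0,0,0],[0,0,0],[0,0,0],[0,0,0],[0,0,0]]}}

```text
t: 3.07
eef_pos: [0.5533, 0.1789, 0.2133]
tool_rot: [-0.063, -3.14, -0.002]
wrist_force: [3.1, -1.2, 0.2]
opening: 0.002
```

```bash
python3 - <<'E'
from h import *
st();s=capture("scene");w=capture("wrist");save(s,"s2",(150,290,220,400),4);save(w,"w2",None,1.2)
E
```

```text
t 3.07 gate [0.0394 0.0305] w [0.5533 0.1789 0.2133] F [ 3.1 -1.2  0.2] op 0.0
```

View pics/s2.png

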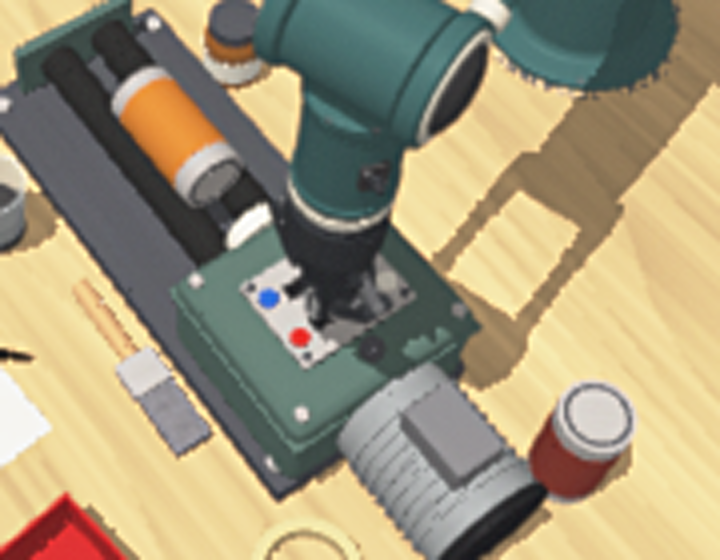

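View pics/w2.png

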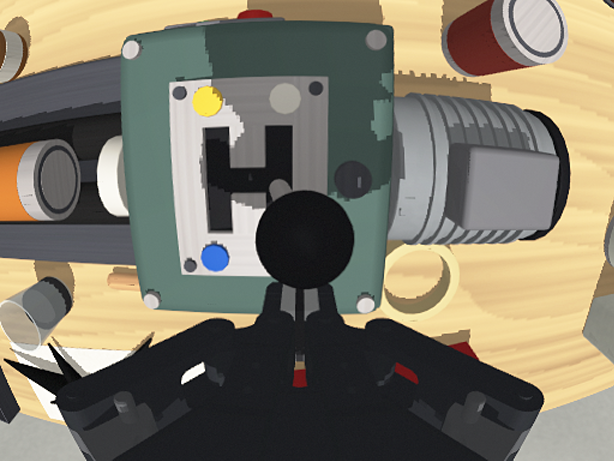

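Call:
{"op": "carry_out", "data": {"jaw": [0,0,0,0,0], "delta_pos": [[0.01,0,0],[0.02,0,0],[0.03,0,0],[0.036,0,0],[0.036,0,0]], "twist": [[0,0,0],[0,0,0],[0,0,0],[0,0,0],[0,0,0]]}}

```text
t: 3.58
eef_pos: [0.5448, 0.1808, 0.2141]
tool_rot: [0.059, 3.139, 0.003]
wrist_force: [3.5, 0.6, 1.8]
opening: 0.002
```

```bash
python3 - <<'E'
from h import *
st();w=capture("wrist");save(w,"w3",(40,280,110,350),3)
E
```

```text
t 3.58 gate [0.0308 0.0321] w [0.5448 0.1808 0.2141] F [3.5 0.6 1.8] op 0.0
```

View pics/w3.png

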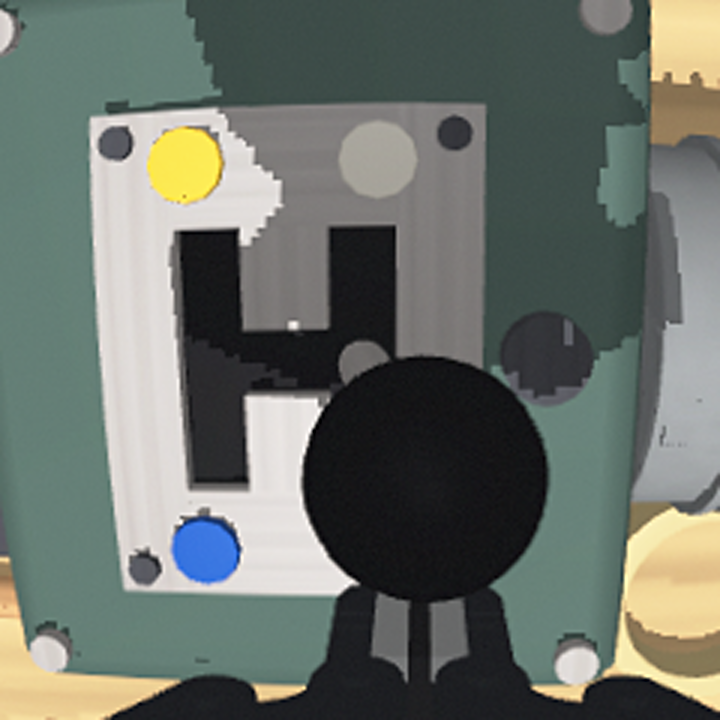

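Call:
{"op": "carry_out", "data": {"jaw": [0,0,0,0,0], "delta_pos": [[-0.06,0,0],[-0.06,0.1,0],[-0.05,0.19,0],[0.06,0.19,0],[0.12,0.18,0]], "twist": [[0,0,0],[0,0,0],[0,0,0],[0,0,0],[0,0,0]]}}

```text
t: 4.05
eef_pos: [0.5139, 0.228, 0.2123]
tool_rot: [-0.057, -3.137, -0.002]
wrist_force: [-0.7, -0.6, -0.0]
opening: 0.003
```

```bash
python3 - <<'E'
from h import *
plan([(0.0005,.064,.214),(0.0005,.0025,.214)])
E
```

```text
t 4.05 gate [-0.0019  0.0779] w [0.5139 0.228  0.2123] F [-0.7 -0.6 -0. ] op 0.0
twist [ 0.001 -0.003  0.003]
(0.0005, 0.064, 0.214) -> [-0.009 -0.056 -0.007] dist mm 14
(0.0005, 0.0025, 0.214) -> [-0.008 -0.302 -0.007] dist mm 75
```

Call:
{"op": "carry_out", "data": {"jaw": [0,0,0,0,0], "delta_pos": [[-0.01,-0.05,0],[-0.01,-0.07,0],[-0.01,-0.09,0],[-0.01,-0.11,0],[-0.01,-0.13,0]], "twist": [[0,0,0],[0,0,0],[0,0,0],[0,0,0],[0,0,0]]}}

```text
t: 4.47
eef_pos: [0.516, 0.1951, 0.2128]
tool_rot: [-0.058, -3.138, -0.004]
wrist_force: [-0.3, 2.5, 2.5]
opening: -0.002
```

```bash
python3 - <<'E'
from h import *
plan([(0.0005,.0025,.214)]);w=capture("wrist");save(w,"w4",(40,280,110,350),3)
E
```

```text
t 4.47 gate [0.0015 0.0452] w [0.516  0.1951 0.2128] F [-0.3  2.5  2.5] op -0.0
twist [ 0.001 -0.002  0.002]
(0.0005, 0.0025, 0.214) -> [ 0.005 -0.171 -0.005] dist mm 43
```

View pics/w4.png

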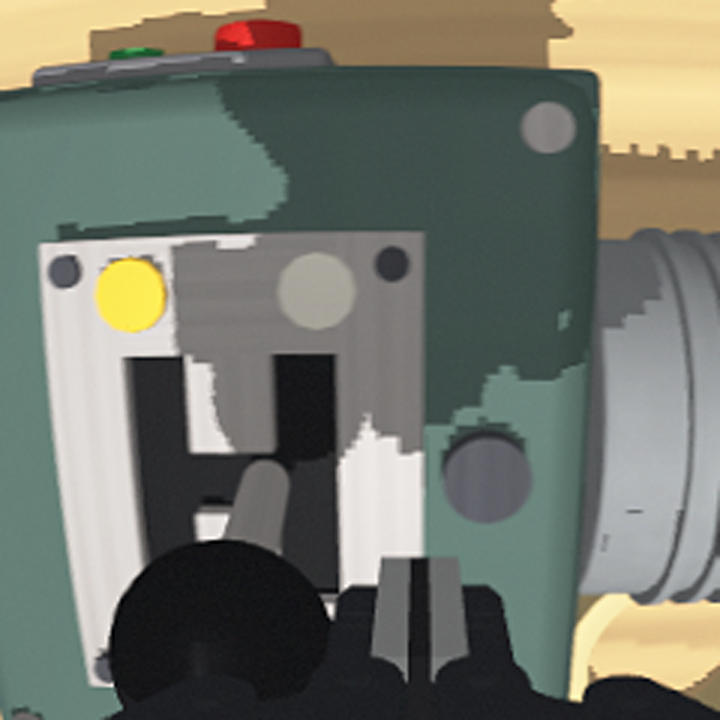

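Call:
{"op": "carry_out", "data": {"jaw": [0,0,0,0,0], "delta_pos": [[0.003,-0.04,0],[0.003,-0.08,0],[0.003,-0.12,0],[0.003,-0.15,0],[0.003,-0.165,0]], "twist": [[0,0,0],[0,0,0],[0,0,0],[0,0,0],[0,0,0]]}}

```text
t: 4.93
eef_pos: [0.5139, 0.1514, 0.2126]
tool_rot: [-0.06, -3.138, -0.001]
wrist_force: [1.2, 1.8, 1.4]
opening: 0.002
```

```bash
python3 - <<'E'
from h import *
plan([(0.0005,.0025,.214)]);w=capture("wrist");save(w,"w5",(0,300,50,350),2)
E
```

```text
t 4.93 gate [0.0011 0.0014] w [0.5139 0.1514 0.2126] F [1.2 1.8 1.4] op 0.0
twist [ 0.    -0.002  0.001]
(0.0005, 0.0025, 0.214) -> [ 0.003  0.004 -0.006] dist mm 2
```

View pics/w5.png

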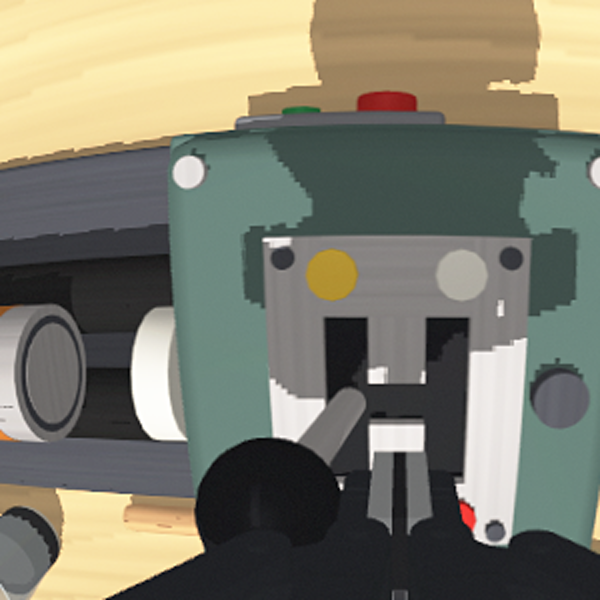

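Call:
{"op": "carry_out", "data": {"jaw": [0,0,0,0,0], "delta_pos": [[0.01,0.05,0],[0.12,0.05,0],[0.2,0.03,0],[0.2,-0.07,0],[0.2,-0.13,0]], "twist": [[0,0,0],[0,0,0],[0,0,0],[0,0,0],[0,0,0]]}}

```text
t: 5.4
eef_pos: [0.4607, 0.1204, 0.2119]
tool_rot: [-0.057, -3.136, 0.002]
wrist_force: [0.8, 1.5, -0.4]
opening: 0.002
```

```bash
python3 - <<'E'
from h import *
plan([(-0.03,-.032,.212),(-.001,-.032,.212),(.012,-.032,.212)]);w=capture("wrist");save(w,"w6",(0,300,50,350),2)
E
```

```text
t 5.4 gate [-0.0508 -0.0317] w [0.4607 0.1204 0.2119] F [ 0.8  1.5 -0.4] op 0.0
twist [-0.001 -0.003  0.003]
(-0.03, -0.032, 0.212) -> [-0.083 -0.001 -0.001] dist mm 21
(-0.001, -0.032, 0.212) -> [-0.199 -0.002 -0.002] dist mm 50
(0.012, -0.032, 0.212) -> [-0.251 -0.002 -0.002] dist mm 63
```

View pics/w6.png

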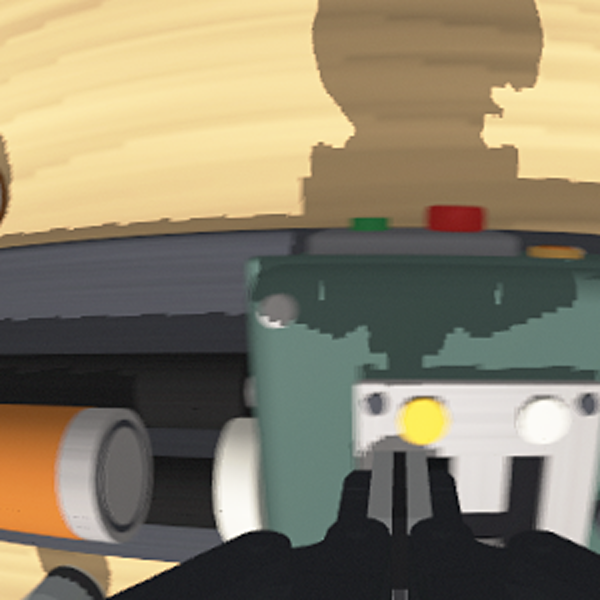

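Call:
{"op": "carry_out", "data": {"jaw": [0,0,0,0,0], "delta_pos": [[-0.07,0,0],[-0.105,0,0],[-0.14,0,0],[-0.17,0,0],[-0.2,0,0]], "twist": [[0,0,0],[0,0,0],[0,0,0],[0,0,0],[0,0,0]]}}

```text
t: 5.87
eef_pos: [0.5112, 0.1169, 0.2113]
tool_rot: [-0.058, -3.135, 0.005]
wrist_force: [-2.4, 0.8, -0.5]
opening: -0.002
```

```bash
python3 - <<'E'
from h import *
plan([(.011,-.032,.212),(.014,-.032,.212)])
E
```

```text
t 5.87 gate [-0.0002 -0.0332] w [0.5112 0.1169 0.2113] F [-2.4  0.8 -0.5] op -0.0
twist [-0.002 -0.004  0.002]
(0.011, -0.032, 0.212) -> [-0.045  0.005 -0.003] dist mm 11
(0.014, -0.032, 0.212) -> [-0.057  0.005 -0.003] dist mm 14
```

Call:
{"op": "carry_out", "data": {"jaw": [0,0,0,0,0], "delta_pos": [[-0.015,0,0],[-0.03,0,0],[-0.04,0,0],[-0.05,0,0],[-0.05,0,0]], "twist": [[0,0,0],[0,0,0],[0,0,0],[0,0,0],[0,0,0]]}}

```text
t: 6.28
eef_pos: [0.5235, 0.1165, 0.2107]
tool_rot: [-0.058, -3.134, 0.005]
wrist_force: [-2.1, -0.5, -2.3]
opening: 0.001
```

```bash
python3 - <<'E'
from h import *
plan([(.014,-.032,.212)]);w=capture("scene");save(w,"s7",(150,290,220,400),4)
E
```

```text
t 6.28 gate [ 0.0122 -0.0331] w [0.5235 0.1165 0.2107] F [-2.1 -0.5 -2.3] op 0.0
twist [-0.002 -0.005  0.002]
(0.014, -0.032, 0.212) -> [-0.007  0.004 -0.005] dist mm 3
```

View pics/s7.png

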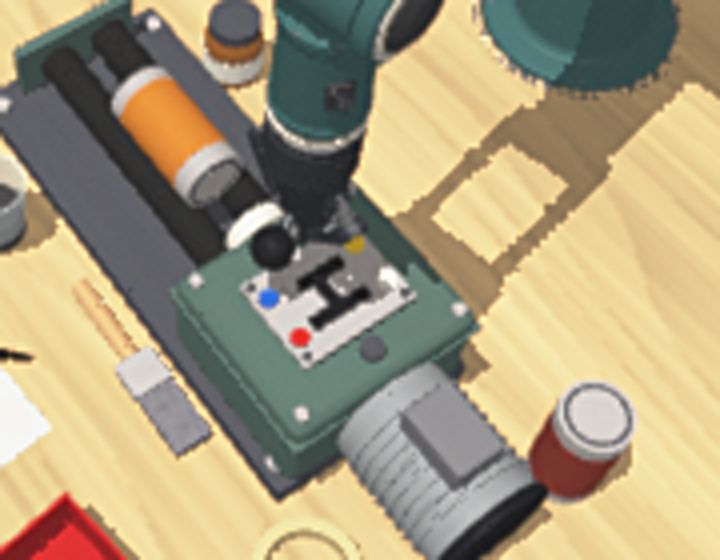

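Call:
{"op": "carry_out", "data": {"jaw": [0,0,0,0,0], "delta_pos": [[-0.003,0,0],[-0.005,0,0],[-0.007,0,0],[-0.009,0,0],[-0.011,0,0]], "twist": [[0,0,0],[0,0,0],[0,0,0],[0,0,0],[0,0,0]]}}

```text
t: 6.75
eef_pos: [0.5249, 0.1164, 0.2105]
tool_rot: [-0.058, -3.131, 0.005]
wrist_force: [-6.8, 0.0, 1.0]
opening: 0.0
```

```bash
python3 - <<'E'
from h import *
st()
E
```

```text
t 6.75 gate [ 0.0135 -0.0331] w [0.5249 0.1164 0.2105] F [-6.8  0.   1. ] op 0.0
```

Call:
{"op": "carry_out", "data": {"jaw": [0,0,0,0,0], "delta_pos": [[-0.004,0,0],[-0.006,0,0],[-0.008,0,0],[-0.009,0,0],[-0.009,0,0]], "twist": [[0,0,0],[0,0,0],[0,0,0],[0,0,0],[0,0,0]]}}

```text
t: 7.17
eef_pos: [0.5251, 0.1164, 0.2105]
tool_rot: [-0.058, -3.127, 0.005]
wrist_force: [-8.4, -1.2, 3.1]
opening: -0.002
```

```bash
python3 - <<'E'
from h import *
st()
E
```

```text
t 7.17 gate [ 0.0138 -0.0331] w [0.5251 0.1164 0.2105] F [-8.4 -1.2  3.1] op -0.0
```

Call:
{"op": "carry_out", "data": {"jaw": [0,0,0,0,0], "delta_pos": [[0.1,0,0],[0.2,-0.05,-0.06],[0.2,-0.2,-0.06],[0.15,-0.35,-0.06],[0.1,-0.5,-0.06]], "twist": [[0,0,0],[0,0,0],[0,0,0],[0,0,0],[0,0,0]]}}

```text
t: 7.58
eef_pos: [0.497, -0.0085, 0.2283]
tool_rot: [-0.054, -3.133, 0.006]
wrist_force: [0.9, 0.1, 0.1]
opening: 0.002
```

```bash
python3 - <<'E'
from h import *
plan([(0,-.33,.21),(0,-.33,.112)])
E
```

```text
t 7.58 gate [-0.0092 -0.159 ] w [ 0.497  -0.0085  0.2283] F [0.9 0.1 0.1] op 0.0
twist [-0.003 -0.005  0.004]
(0, -0.33, 0.21) -> [-0.034 -0.684  0.076] dist mm 172
(0, -0.33, 0.112) -> [-0.037 -0.682  0.468] dist mm 207
```

Call:
{"op": "carry_out", "data": {"jaw": [0,0,0,0,0], "delta_pos": [[-0.01,-0.15,0],[-0.02,-0.3,0],[-0.03,-0.45,0.02],[-0.035,-0.6,0.05],[-0.035,-0.68,0.076]], "twist": [[0,0,0],[0,0,0],[0,0,0],[0,0,0],[0,0,0]]}}

```text
t: 8.0
eef_pos: [0.5012, -0.1834, 0.2113]
tool_rot: [-0.058, -3.138, 0.012]
wrist_force: [-0.3, 0.4, -0.1]
opening: 0.004
```

```bash
python3 - <<'E'
from h import *
plan([(0,-.33,.112)]);w=capture("scene");save(w,"s8",(100,290,180,400),3);t=capture("top");save(t,"t8",(140,280,130,330),4)
E
```

```text
t 8.0 gate [ 0.002  -0.3336] w [ 0.5012 -0.1834  0.2113] F [-0.3  0.4 -0.1] op 0.0
twist [-0.005 -0.002  0.002]
(0, -0.33, 0.112) -> [0.007 0.018 0.397] dist mm 99
```

View pics/s8.png

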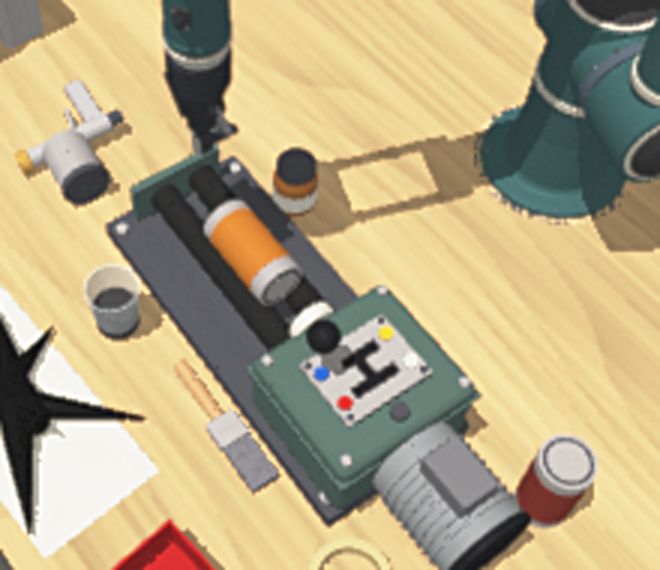

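View pics/t8.png

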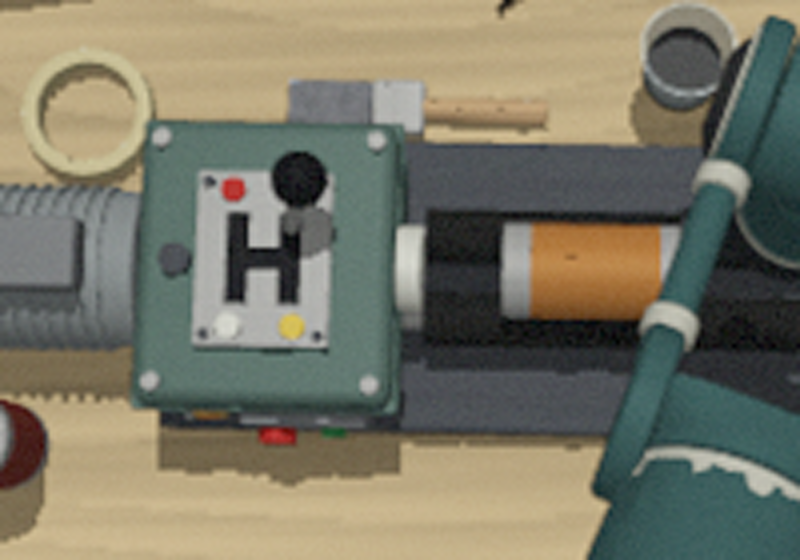

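Call:
{"op": "carry_out", "data": {"jaw": [0,0,0,0,0], "delta_pos": [[0.0,0.01,0.1],[0.007,0.018,0.2],[0.007,0.018,0.3],[0.007,0.018,0.38],[0.007,0.018,0.39]], "twist": [[0,0,0],[0,0,0],[0,0,0],[0,0,0],[0,0,0]]}}

```text
t: 8.52
eef_pos: [0.4959, -0.1768, 0.1089]
tool_rot: [-0.06, -3.13, 0.006]
wrist_force: [-1.5, 0.9, -1.0]
opening: -0.0
```

```bash
python3 - <<'E'
from h import *
t=capture("top");s=capture("scene");w=capture("wrist");save(w,"w9",None,1.3)
def un(rc,r0,c0,k=4): return [(rc[1]+.5)/k-.5+r0,(rc[0]+.5)/k-.5+c0]
for q,z in [((425,262),.144),((425,262),.134),((502,262),.147),((502,262),.14),]: print(q,z,w2g(atz(t,un(q,140,130),z)))
plan([(0,-.308,.113),(0,-.27,.113)])
E
```

```text
(425, 262) 0.144 [ 0.00087275 -0.11265722]
(425, 262) 0.134 [ 0.00228799 -0.11210468]
(502, 262) 0.147 [ 0.00139244 -0.1658002 ]
(502, 262) 0.14 [ 0.00238816 -0.16569685]
t 8.67 gate [-0.0004 -0.3286] w [ 0.499  -0.1783  0.1134] F [-0.2  0.2  0.1] op -0.0
twist [-0.004 -0.003  0.001]
(0, -0.308, 0.113) -> [-0.002  0.082  0.001] dist mm 21
(0, -0.27, 0.113) -> [-0.002  0.234  0.   ] dist mm 59
```

View pics/w9.png

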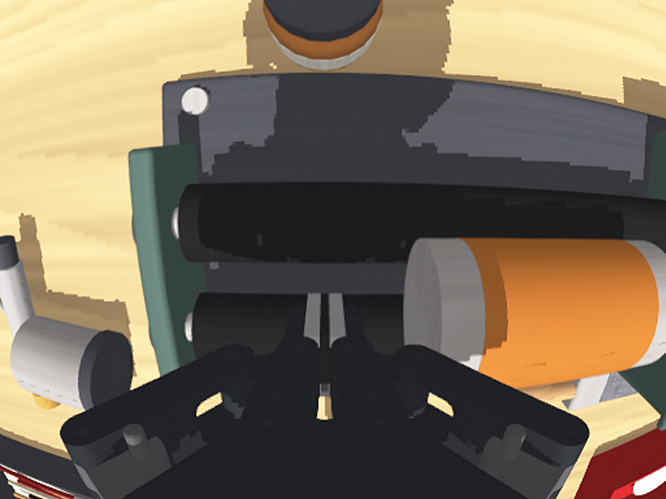

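Call:
{"op": "carry_out", "data": {"jaw": [0,0,0,0,0], "delta_pos": [[0,0.04,0],[0,0.07,0],[0,0.09,0],[0,0.11,0],[0,0.13,0]], "twist": [[0,0,0],[0,0,0],[0,0,0],[0,0,0],[0,0,0]]}}

```text
t: 9.08
eef_pos: [0.5013, -0.1463, 0.1147]
tool_rot: [-0.059, -3.139, 0.014]
wrist_force: [-0.2, -5.1, 4.2]
opening: -0.002
```

```bash
python3 - <<'E'
from h import *
w=capture("wrist");save(w,"w10",None,1.3)
plan([(0,-.27,.113),(0,-.254,.113)])
E
```

```text
t 9.13 gate [ 0.0005 -0.2956] w [ 0.5012 -0.1453  0.1144] F [ 0.1 -2.7  2.2] op 0.0
twist [-0.005 -0.001  0.002]
(0, -0.27, 0.113) -> [0.002 0.102 0.005] dist mm 26
(0, -0.254, 0.113) -> [0.001 0.166 0.004] dist mm 42
```

View pics/w10.png

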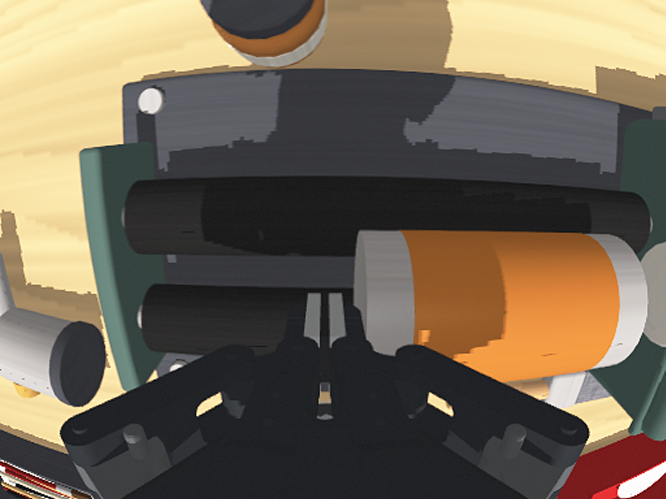

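Call:
{"op": "carry_out", "data": {"jaw": [0,0,0,0,0], "delta_pos": [[0,0.025,0],[0,0.05,0],[0,0.075,0],[0,0.1,0],[0,0.12,0]], "twist": [[0,0,0],[0,0,0],[0,0,0],[0,0,0],[0,0,0]]}}

```text
t: 9.55
eef_pos: [0.5025, -0.1149, 0.1144]
tool_rot: [-0.059, -3.139, 0.013]
wrist_force: [-0.1, -4.3, 2.4]
opening: 0.0
```

```bash
python3 - <<'E'
from h import *
w=capture("wrist");save(w,"w11",(120,340,200,512),2);t=capture("top");save(t,"t11",(140,280,200,330),5)
plan([(0,-.254,.113)])
E
```

```text
t 9.65 gate [ 0.0003 -0.2643] w [ 0.5023 -0.1141  0.114 ] F [0.1 0.7 0.1] op 0.0
twist [-0.004 -0.002  0.002]
(0, -0.254, 0.113) -> [0.001 0.041 0.004] dist mm 10
```

View pics/w11.png

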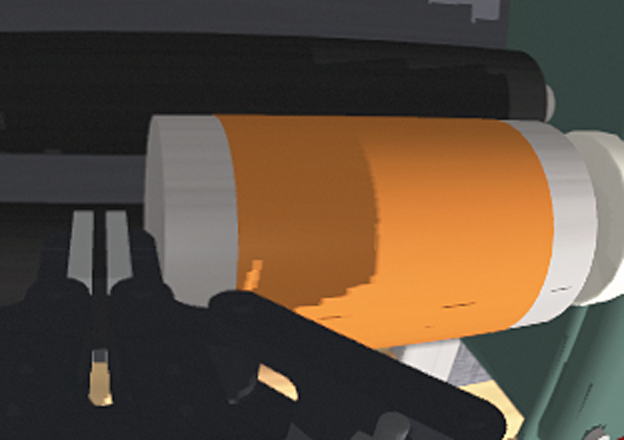

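View pics/t11.png

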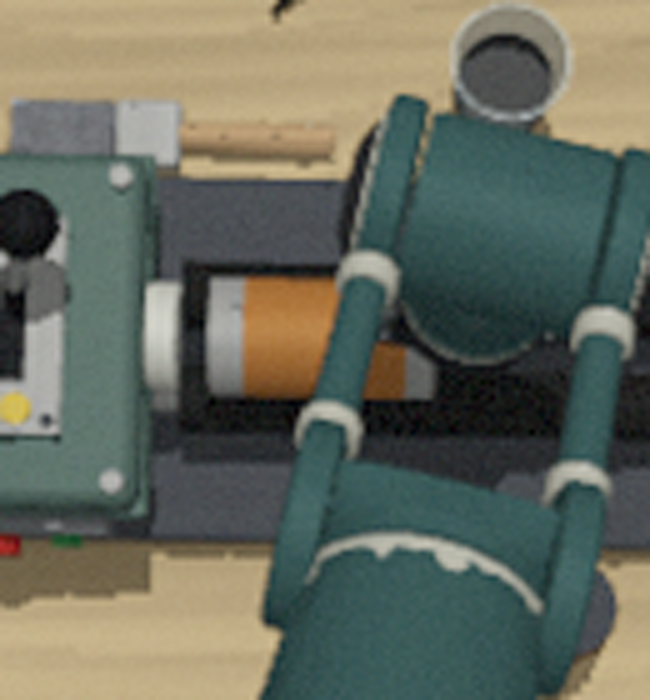

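Call:
{"op": "carry_out", "data": {"jaw": [0,0,0,0,0], "delta_pos": [[0,0.01,0],[0,0.02,0],[0,0.028,0],[0,0.036,0],[0,0.042,0]], "twist": [[0,0,0],[0,0,0],[0,0,0],[0,0,0],[0,0,0]]}}

```text
t: 10.07
eef_pos: [0.5027, -0.1036, 0.114]
tool_rot: [-0.058, -3.138, 0.011]
wrist_force: [0.2, -3.9, 1.6]
opening: -0.001
```

Call:
{"op": "carry_out", "data": {"jaw": [0,0,0,0,0], "delta_pos": [[0,0.004,0],[0,0.007,0],[0,0.01,0],[0,0.012,0],[0,0.012,0]], "twist": [[0,0,0],[0,0,0],[0,0,0],[0,0,0],[0,0,0]]}}

```text
t: 10.48
eef_pos: [0.5028, -0.1005, 0.114]
tool_rot: [-0.058, -3.138, 0.011]
wrist_force: [-0.2, -3.3, 1.4]
opening: 0.002
```

```bash
python3 - <<'E'
from h import *
w=capture("wrist");save(w,"w12",(120,340,200,512),2);t=capture("top");save(t,"t12",(140,280,200,330),5)
plan([(0,-.254,.113)])
E
```

```text
t 10.58 gate [ 0.0003 -0.2507] w [ 0.5028 -0.1005  0.114 ] F [ 0.3 -2.7  2.1] op 0.0
twist [-0.004 -0.002  0.002]
(0, -0.254, 0.113) -> [ 0.001 -0.013  0.004] dist mm 3
```

View pics/w12.png

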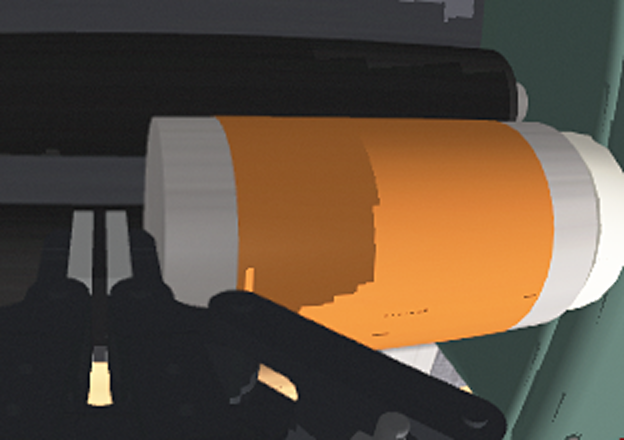

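View pics/t12.png

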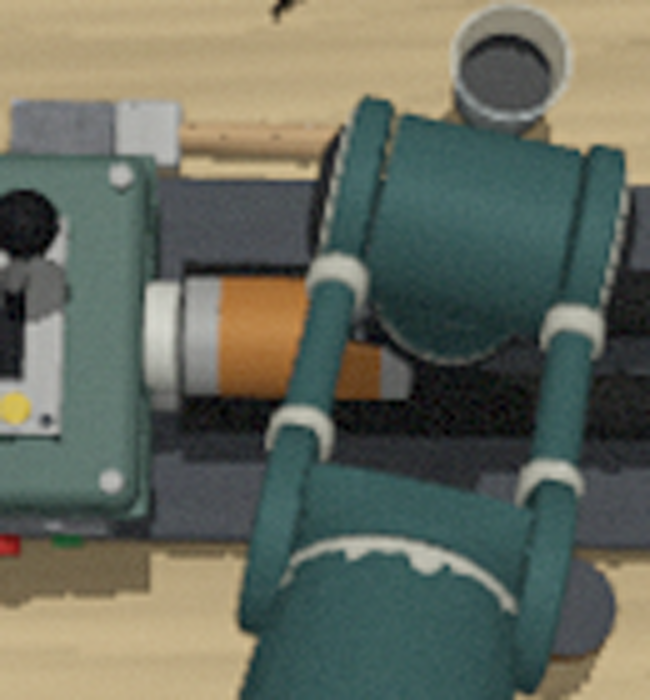

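Gap about 1–3 mm left; continuing in small steps until resistance rises.

Call:
{"op": "carry_out", "data": {"jaw": [0,0,0,0,0], "delta_pos": [[0,0.003,0],[0,0.005,0],[0,0.007,0],[0,0.009,0],[0,0.01,0]], "twist": [[0,0,0],[0,0,0],[0,0,0],[0,0,0],[0,0,0]]}}

```text
t: 11.0
eef_pos: [0.5029, -0.098, 0.114]
tool_rot: [-0.058, -3.138, 0.011]
wrist_force: [-0.2, -3.4, 2.1]
opening: -0.002
```

```bash
python3 - <<'E'
from h import *
st()
E
```

```text
t 11.0 gate [ 0.0003 -0.2482] w [ 0.5029 -0.098   0.114 ] F [-0.2 -3.4  2.1] op -0.0
```

Call:
{"op": "carry_out", "data": {"jaw": [0,0,0,0,0], "delta_pos": [[0,0.003,0],[0,0.005,0],[0,0.006,0],[0,0.007,0],[0,0.008,0]], "twist": [[0,0,0],[0,0,0],[0,0,0],[0,0,0],[0,0,0]]}}

```text
t: 11.42
eef_pos: [0.503, -0.096, 0.114]
tool_rot: [-0.058, -3.138, 0.011]
wrist_force: [-0.3, -3.3, 3.0]
opening: 0.005
```

```bash
python3 - <<'E'
from h import *
st()
w=capture("wrist");save(w,"w13",(120,340,200,512),2)
E
```

```text
t 11.42 gate [ 0.0003 -0.2462] w [ 0.503 -0.096  0.114] F [-0.3 -3.3  3. ] op 0.0
```

View pics/w13.png

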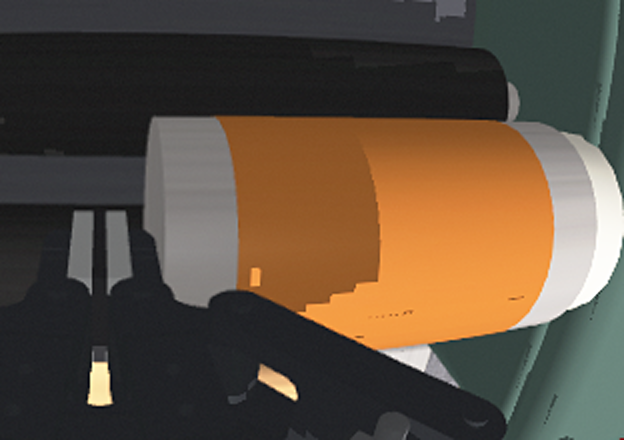

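Call:
{"op": "carry_out", "data": {"jaw": [0,0,0,0,0], "delta_pos": [[0,0.003,0],[0,0.005,0],[0,0.006,0],[0,0.007,0],[0,0.008,0]], "twist": [[0,0,0],[0,0,0],[0,0,0],[0,0,0],[0,0,0]]}}

```text
t: 11.88
eef_pos: [0.5031, -0.0952, 0.114]
tool_rot: [-0.057, -3.139, 0.014]
wrist_force: [-1.4, -10.1, 1.2]
opening: 0.0
```

```bash
python3 - <<'E'
from h import *
st()
s=capture("scene");save(s,"s14",(150,250,200,320),6);t=capture("top");save(t,"t14",(140,280,200,330),5)
E
```

```text
t 11.88 gate [ 0.0003 -0.2453] w [ 0.5031 -0.0952  0.114 ] F [ -1.4 -10.1   1.2] op 0.0
```

View pics/s14.png

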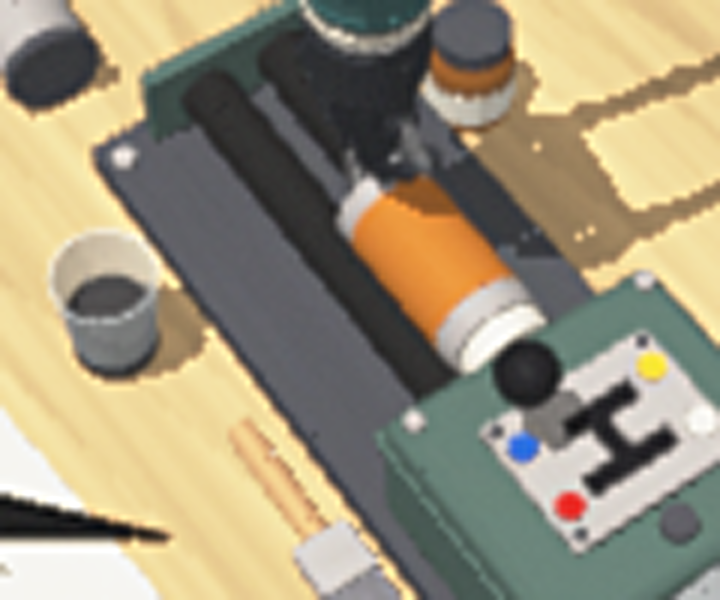

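View pics/t14.png

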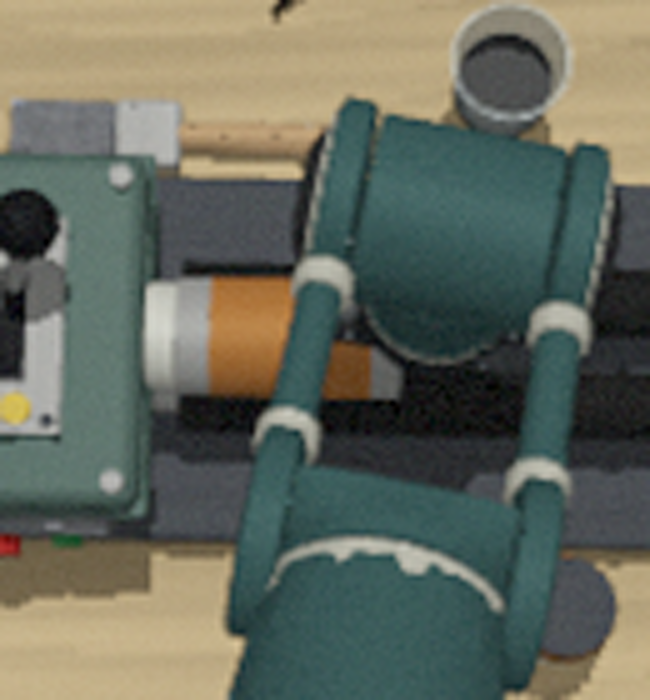

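Tin touches the disc (force jumped to 10 N, motion stopped). Back off along -y, then up.

Call:
{"op": "carry_out", "data": {"jaw": [0,0,0,0,0], "delta_pos": [[0,-0.04,0],[0,-0.15,0],[0,-0.2,-0.12],[0,-0.2,-0.28],[0,-0.2,-0.44]], "twist": [[0,0,0],[0,0,0],[0,0,0],[0,0,0],[0,0,0]]}}

```text
t: 12.4
eef_pos: [0.4996, -0.1438, 0.2234]
tool_rot: [-0.06, -3.133, 0.009]
wrist_force: [0.9, -0.6, 0.7]
opening: -0.004
```

Call:
{"op": "carry_out", "data": {"jaw": [0,0,0,0,0], "delta_pos": [[0,-0.05,-0.1],[0,-0.15,-0.2],[0,-0.3,-0.2],[0,-0.4,-0.2],[0,-0.4,-0.2]], "twist": [[0,0,0],[0,0,0],[0,0,0],[0,0,0],[0,0,0]]}}

```text
t: 12.82
eef_pos: [0.496, -0.247, 0.2743]
tool_rot: [-0.065, -3.134, 0.01]
wrist_force: [0.4, 0.5, 0.2]
opening: -0.001
```

```bash
python3 - <<'E'
from h import *
st()
s=capture("scene");save(s,"s15",(120,290,180,400),3);t=capture("top");save(t,"t15",(140,280,130,330),4)
m=masks_of(t,"tin"); 
if m:
  c=np.where(m[0]["mask"]);print(c[1].min(),c[1].max(),c[0].min(),c[0].max(), w2g(atz(t,m[0]["position"],.12)))
E
```

```text
t 12.82 gate [-0.0006 -0.3974] w [ 0.496  -0.247   0.2743] F [0.4 0.5 0.2] op -0.0
234 279 196 219 [-0.00081591 -0.17190625]
```

View pics/s15.png

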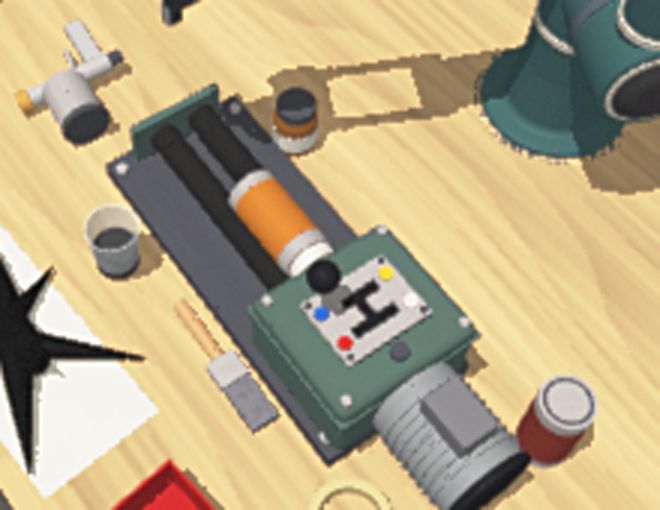

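View pics/t15.png

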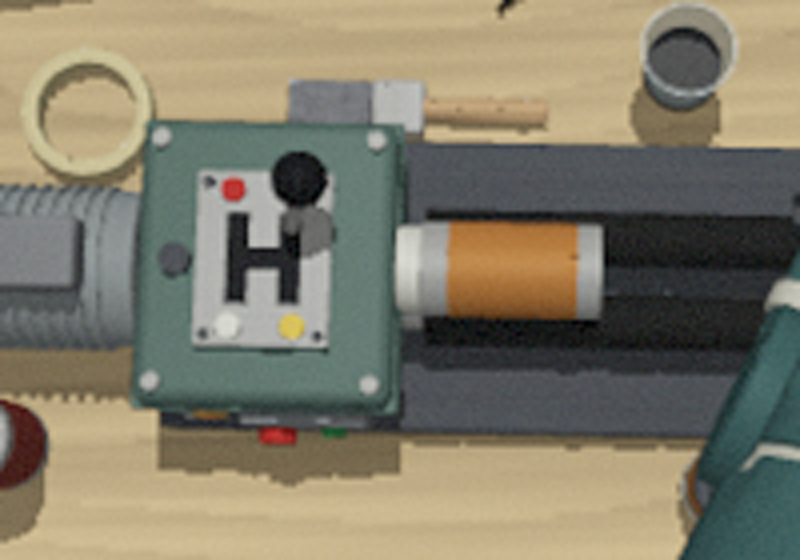

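```bash
python3 - <<'E'
from h import *
s=capture("scene");t=capture("top")
u=lambda q,r,c,k:[(q[1]+.5)/k-.5+r,(q[0]+.5)/k-.5+c]
x,e=tri(t,u((299,179),140,130,4),s,u((323,277),120,180,3));print(x,e,w2g(x))
st();bot.close_job()
E
```

```text
[0.55398905 0.11641218 0.21965359] 0.0027536962959655753 [ 0.04261513 -0.03188853]
t 13.07 gate [-0.0009 -0.3925] w [ 0.4959 -0.2422  0.2732] F [ 0.3 -0.2  0.1] op 0.0
the job is handed in; nothing more can be done
```

I finished both jobs and handed them in after about 13 s, well inside the 54 s limit. No verdict came back, so success rests on my own checks below.

- **Lever:** With the fingers shut, I pushed the knob back to the cross channel, across to the tin-side leg, then to +x (away from the robot) into the blue slot. It stopped against the slot's end at about 8 N. My last measurement put the knob at x = +43 mm, y = −32 mm and 220 mm high. The nominal reach is about 46 mm, so it reads 3 mm short, which is close to the camera error.
- **Tin:** I pushed its outer end until it met the white disc. The force rose from about 3 N to 10 N and the motion stopped. The top view after backing off shows no gap to the disc, and the tin lying level in the groove.
- **Surroundings:** At hand-in the arm was clear of everything and the force reading was near zero. By eye, nothing else on the table had moved in the last pictures. The jar was partly hidden by the arm in the top view but showed in place in the scene view.

No check failed. The only disagreement was 3 to 4 mm between the two cameras, part of which is the 2 mm calibration tolerance.

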